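Snap the filter cover back onto the bench dust collector

TASK

Put the orange filter cover back on the open filter housing of the dust collector: set it squarely on so that its plate rests on the housing's rim, then press its four yellow corners down one after another until each clicks and stays flush. Do not push away or knock over the paint tin or the glue bottle.

Things in the scene. Friction and masses are not known exactly. Their poses are not given: they have to be found in the camera images.
- housing: the dust collector: fixed grey open-topped filter housing, outside 120 mm along its x by 170 mm along its y, 56 mm high, walls 5 mm, pleated filter inside. Origin: centre of its underside, z up. On its +x side its dark fan unit with blue drum (to 165 mm from the origin, 80 mm high). Four steel spring latches poke through its +x and -x walls near the corners
- housing_rim (a point): centre of the housing's mouth, level with the top of its rim, 56 mm above the bench; axes as the housing
- cover: the loose orange cover, about 0.27 kg, right way up, standing on its skirts. Plate 120 mm along its x by 170 mm along its y, underside 26 mm and top 31 mm above the origin (centre of the skirts' lower edge). A springy yellow square, 34 x 34 mm, stands 12 mm proud at each corner. Fits either way round
- cover_grip (a point): grasp point on the cover's dark grip bar, mid-length, 53 mm above the cover's origin, 27 mm above the plate's underside. The bar is 14 mm wide (along the cover's x), 80 mm long (along its y) and rises 31 mm above the plate; axes as the cover
- cover_seat (a point): centre of the underside of the cover's plate; it meets housing_rim when the cover sits home. The skirts below the plate go 26 mm down inside the housing walls with 1.5 mm play each side; their lower 13 mm taper inwards by 4 mm and lead in
- clip_a_top (a point): centre of the top face of the yellow corner square at the cover's +x +y corner (43 mm and 68 mm from the cover's middle); 43.5 mm above the cover's origin when up, 31.5 mm when pressed home; it moves with the square; z up
- clip_a (a joint): how far that corner (clip a) is pressed down, in m: 0 up, 0.012 fully down. With the cover on the housing it takes 5 to 12 N, clicks past its latch about half-way and then stays down at 0.009 to 0.012; let go before that, or with the cover off the housing, it springs back up
- clip_b_top (a point): centre of the top face of the yellow corner square at the cover's +x -y corner (43 mm and 68 mm from the cover's middle); 43.5 mm above the cover's origin when up, 31.5 mm when pressed home; it moves with the square; z up
- clip_b (a joint): how far that corner (clip b) is pressed down, in m: 0 up, 0.012 fully down. With the cover on the housing it takes 5 to 12 N, clicks past its latch about half-way and then stays down at 0.009 to 0.012; let go before that, or with the cover off the housing, it springs back up
- clip_c_top (a point): centre of the top face of the yellow corner square at the cover's -x -y corner (43 mm and 68 mm from the cover's middle); 43.5 mm above the cover's origin when up, 31.5 mm when pressed home; it moves with the square; z up
- clip_c (a joint): how far that corner (clip c) is pressed down, in m: 0 up, 0.012 fully down. With the cover on the housing it takes 5 to 12 N, clicks past its latch about half-way and then stays down at 0.009 to 0.012; let go before that, or with the cover off the housing, it springs back up
- clip_d_top (a point): centre of the top face of the yellow corner square at the cover's -x +y corner (43 mm and 68 mm from the cover's middle); 43.5 mm above the cover's origin when up, 31.5 mm when pressed home; it moves with the square; z up
- clip_d (a joint): how far that corner (clip d) is pressed down, in m: 0 up, 0.012 fully down. With the cover on the housing it takes 5 to 12 N, clicks past its latch about half-way and then stays down at 0.009 to 0.012; let go before that, or with the cover off the housing, it springs back up
- paint_tin_mid (a point): paint tin with a blue lid, 90 mm across, 100 mm tall, full; a bystander; the point is half-way up its middle
- glue_bottle_mid (a point): green glue bottle with a red cap, 54 mm across, 150 mm tall; a bystander; the point is half-way up its middle

How it is judged:
On the way:
1. the cover sits on the housing, its plate on the rim (distance between cover_seat and housing_rim below 0.006 m and angle between the z axis of cover and the z axis of housing, either way round below 0.06 rad), for 0.2 s.
At the end, for the whole second after the job is handed in: the cover rests on the housing, the middle of its plate within 6 mm of the middle of the rim and level with it to 0.06 rad; all four corners are clicked home (each pressed by more than 8 mm of its 12 mm); the cover is at rest (all of step 1 and value of joint each of clip_a, clip_b, clip_c, clip_d above 0.008 m and linear speed of cover below 0.02 m/s); the robot touches nothing.
It fails at once if the paint tin is tipped (over 0.5 rad) or pushed away by more than 50 mm (angle between paint_tin_mid's own z axis and vertical above 0.5 rad or distance of paint_tin_mid from where it was at the start of the episode above 0.05 m).
It fails at once if the glue bottle is tipped (over 0.5 rad) or pushed away by more than 50 mm (angle between glue_bottle_mid's own z axis and vertical above 0.5 rad or distance of glue_bottle_mid from where it was at the start of the episode above 0.05 m).
It also fails if it takes over 53 s, if anything falls off the work surface, if the arm or the gripper's body presses on something with over 40 N, if the wrist force passes 120 N, or if a joint passes its speed limit or range.

ROBOT

A 6-joint arm with a two-finger parallel gripper is mounted at the origin on the work surface. World frame = base frame: x ahead of the robot, y to its left, z up, the work surface at z = 0. Lengths are in m, angles in rad, forces in N, time in s.
With the tool pointing down it reaches from about 0.35 to 0.775 m from the base axis. Payload 7.3 kg.
Tool frame: the origin (TCP) lies at the very end of the fingers, on their centre line; the grasp point (between the pads) lies 19 mm behind it (robot.hold_point_z is the distance from the TCP to the grasp point, in m); z points along the fingers, y is the direction in which the jaws open and shut (so a half turn about z gives the same grasp; the last joint's range is limited). The gripper opens to 92 mm and grips with 3 to 60 N. Pads are 19 mm wide; open, the fingers measure 130 mm over their backs; the gripper's body (75 mm by 190 mm) begins 47 mm behind the grasp point.
Start: joints at [1.056, 0.342, 1.524, -0, 1.275, -0.146], TCP at [0.189, 0.49, 0.227] pointing down, gripper open.
Joint ranges: [-2.53, 2.53], [-0.77, 2.02], [0.04, 2.7], [-1, 4.14], [0.28, 2.66], [-3.11, 3.11]. Speed limits (rad/s): [2.57, 2.57, 3.14, 3.14, 3.14, 3.14].

INTERFACE

Orientations are given as [roll, pitch, yaw] about the fixed x, y, z axes, in that order (R = Rz(yaw) Ry(pitch) Rx(roll)).
In Python, from cell import monitor, viewer, robot gives the robot as it stands.
- The arm moves only by the tool move_arm, never from a script. Its argument "deltas" is a list of rows, each an object of numbers: "x", "y", "z": the shift along the tool's x, y, z in m; "wx", "wy", "wz": the turn, a rotation vector about the tool's x, y, z in degrees; "hand": the opening, from 0 (shut) to 1 (fully open). In form: [{"x": .., "y": .., "z": .., "wx": .., "wy": .., "wz": .., "hand": ..}, ...]. A call has 1 to 8 rows; each row is the pose to reach, as a shift and turn from the pose commanded when the call began, along the tool's axes at that moment; what a row does not reach only later rows make up. A row lasts 1/8 s, in which the tool goes at most 62.5 mm and 10.7 degrees, less where a joint would pass 70% of its speed; a pose out of reach is approached as far as the arm can. A call with a gripper value outside its range is refused whole. The fingers move at their own pace and stop on an object; "grip_force" is the grip in N (left out, the last holds). Time passes only in rows, so rows that repeat a pose let the fingers close. It gives the time, the measured TCP pose, the force and the opening at its end, in the units of the state.
- monitor.observe(): the state, without advancing time (a new reading comes with each control period).
- viewer.read_camera(name): name is "scene" or "top" or "wrist"; returns the picture (400x640x3 uint8, red, green, blue); there is no depth.
- viewer.camera_params(name): a dict with "camera_matrix" (3x3 intrinsics, pixels), "k1" (the pictures are not rectified: a ray, as slopes to the right and down, at radius r is drawn at 1 + k1 r^2 times it, then the intrinsics apply), "R" (3x3) and "t" (3): a world point X has camera coordinates R X + t. Camera axes: x right, y down, z forward; pixel columns grow to the right and rows downward; lengths in m; the calibration is good to about 2 mm. A picture is of the moment at which its call begins: read the wrist's pose just before it. camera_params takes no time and is no camera call; for the wrist camera it gives the pose at the moment of the call.
- robot.hand_in(): hands the job in, once; it reports no verdict.
The state is a dict: "time": time; "qpos": joint angles; "qvel": joint speeds; "joint_efforts": joint torques, N m; "tool_pos": TCP position; "tool_rot": TCP orientation; "contact_force": force on the tool from outside, world axes, zero at the start; "torque": the same for the moment, N m; "opening": finger opening in m.
Only numpy, scipy, OpenCV 4.12 (cv2) and the standard library are available. Lean on these libraries where they do the work, as an engineer would, in place of code of your own. Each camera call takes 0.05 s, during which the arm holds its last target. There are 200 camera calls.

## Working session

There is one attempt and no reset: what is moved stays moved. The work goes in short steps, Python scripts to look and compute and a tool call to move; the robot and the scene stay as the last step left them, time stands still between calls to the robot, and variables do not carry over. Pictures are saved under pics/ and viewed, about 8 in all and at most 12, crops included, and the job is handed in when it is done.

Besides the shell and the picture viewer there is one more tool, called after "Request:" as name([rows], argument=value, ...), one row to a line, values as JSON. move_arm: Moves the arm, as the interface text tells. Its arguments: {"type":"object","properties":{"deltas":{"type":"array","items":{"type":"object","properties":{"x":{"type":"number"},"y":{"type":"number"},"z":{"type":"number"},"wx":{"type":"number"},"wy":{"type":"number"},"wz":{"type":"number"},"hand":{"type":"number"}}}},"grip_force":{"type":"number"}},"required":["deltas"]}

```bash
mkdir -p pics
python3 - <<'E'
from cell import monitor, viewer, robot
import cv2, numpy as np, json
s=monitor.observe(); print(s)
for n in("top","scene"):
    im=viewer.read_camera(n); cv2.imwrite(f"pics/{n}0.png",im[:,:,::-1])
    p=viewer.camera_params(n); print(n,{k:np.round(v,4).tolist() for k,v in p.items()})
E
```

```text
{'time': 0.0, 'qpos': array([ 1.05601862e+00,  3.42744727e-01,  1.52503057e+00, -2.30973132e-06,
        1.27539935e+00, -1.45982312e-01]), 'qvel': array([ 6.53234150e-04,  8.23800770e-04,  1.10236589e-03, -5.29196359e-04,
        1.18845939e-03, -2.79701115e-05]), 'joint_efforts': array([-1.77945174e-03, -4.31232190e+01, -2.44211984e+01,  7.16698333e-02,
        5.59657509e-02, -1.19008469e-04]), 'tool_pos': array([0.18902348, 0.48934694, 0.22602882]), 'tool_rot': array([-3.14002717e+00, -2.27937661e-04,  2.77279776e+00]), 'contact_force': array([ 0.36376097, -0.68405725,  0.71843639]), 'torque': array([ 0.06106654, -0.00625458,  0.00344314]), 'opening': 0.09198437860655749}
top {'camera_matrix': [[514.4967, 0.0, 315.3068], [0.0, 514.4967, 196.1365], [0.0, 0.0, 1.0]], 'k1': -0.027, 'R': [[0.02, -0.9998, 0.0035], [-0.9877, -0.0203, -0.1548], [0.1548, -0.0004, -0.9879]], 't': [-0.0101, 0.5489, 1.3985]}
scene {'camera_matrix': [[463.8715, 0.0, 324.5058], [0.0, 463.8715, 209.5358], [0.0, 0.0, 1.0]], 'k1': 0.0306, 'R': [[-0.44, 0.898, -0.0105], [0.6782, 0.3246, -0.6592], [-0.5886, -0.2971, -0.7519]], 't': [0.2315, -0.3267, 1.6053]}
```

View pics/top0.png

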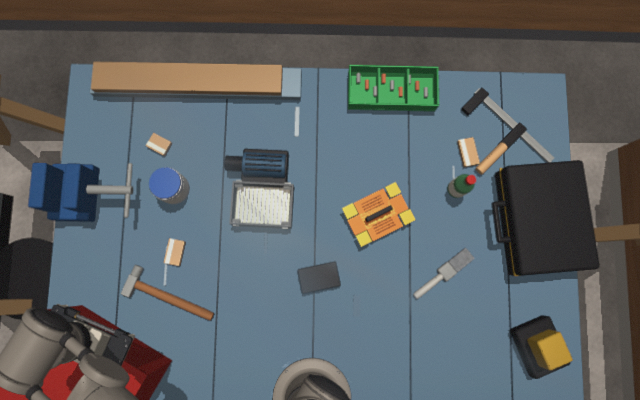

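View pics/scene0.png

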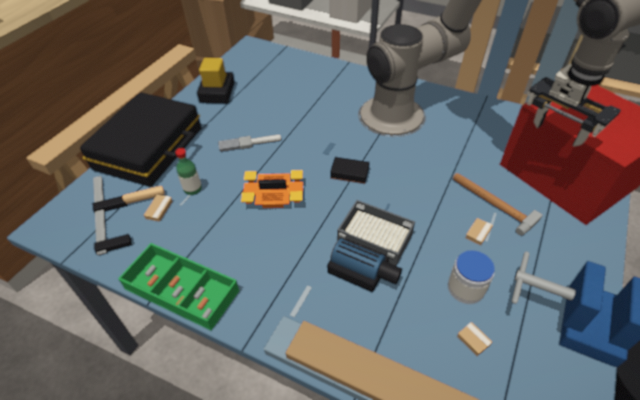

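The top view shows the cover at about (378,214), turned about 20°. The housing is at (263,205), the tin at (168,185) and the bottle at (462,186). I'll get a rough position from the yellow squares and an enlarged crop.

```bash
cat > h.py <<'E'
from cell import monitor, viewer, robot
import cv2, numpy as np
from scipy.spatial.transform import Rotation as Ro
from scipy.optimize import least_squares
def dist(p): return np.array([p["k1"],0,0,0,0.])
def ray(p,uv):
    q=cv2.undistortPoints(np.float64([[uv]]),p["camera_matrix"],dist(p))[0,0]
    R=np.array(p["R"]); return -R.T@p["t"], R.T@[q[0],q[1],1]
def onz(p,uv,z):
    c,d=ray(p,uv); return c+d*(z-c[2])/d[2]
def proj(p,X):
    return cv2.projectPoints(np.float64(X),cv2.Rodrigues(np.array(p["R"]))[0],np.float64(p["t"]),p["camera_matrix"],dist(p))[0][:,0]
def yellow(im,amin=60):
    h=cv2.cvtColor(im,cv2.COLOR_RGB2HSV); m=cv2.inRange(h,(23,120,110),(34,255,255))
    n,_,st,c=cv2.connectedComponentsWithStats(m)
    return [(st[i,4],c[i].round(1).tolist()) for i in range(1,n) if st[i,4]>=amin]
def goto(pos,yaw):
    "shift in tool axes to get TCP to pos, tool down with yaw; prints row"
    s=monitor.observe(); R=Ro.from_euler('xyz',s["tool_rot"]); T=Ro.from_euler('xyz',[np.pi,0,yaw])
    d=R.inv().apply(np.array(pos)-s["tool_pos"]); w=(R.inv()*T).as_rotvec(degrees=True)
    print("row xyz",d.round(4),"w",w.round(2),"F",s["contact_force"].round(1),"t",round(s["time"],2),"tcp",s["tool_pos"].round(4),s["tool_rot"].round(4))
E
python3 - <<'E'
from h import *
im=cv2.imread("pics/top0.png")[:,:,::-1].copy(); p=viewer.camera_params("top")
for a,c in yellow(im): print(a,c,onz(p,c,.0435).round(4))
cv2.imwrite("pics/crop0.png",cv2.resize(im[135:240,220:360],None,fx=5.7,fy=5.7,interpolation=cv2.INTER_CUBIC)[:,:,::-1])
for n,c in(("tin",(168,185)),("bot",(462,185))): print(n,onz(p,c,.08))
E
```

```text
135 [392.6, 189.6] [ 0.5719 -0.2156  0.0435]
147 [349.7, 210.8] [ 0.5094 -0.0956  0.0435]
151 [406.7, 216.5] [ 0.4966 -0.2547  0.0435]
155 [363.4, 238.1] [ 0.4341 -0.1343  0.0435]
tin [0.56569617 0.40534188 0.08      ]
bot [ 0.58233895 -0.4010662   0.08      ]
```

View pics/crop0.png

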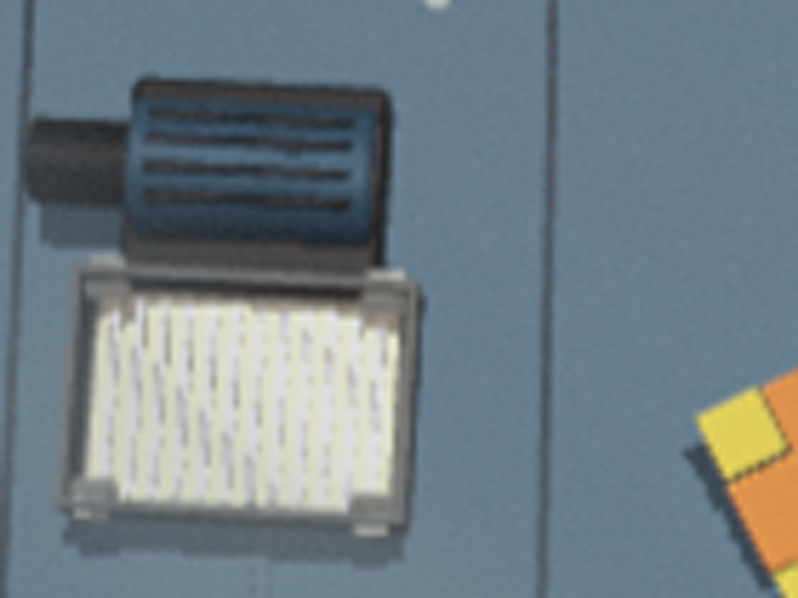

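Run:
```python
from h import *
p=viewer.camera_params("top")
C=np.array([(72,265),(418,280),(405,525),(62,508)])
W=[onz(p,(c+.5)/5.7-.5+[220,135],.056) for c in C]; print(np.round(W,4), np.mean(W,0))
d=W[0]-W[1]+W[3]-W[2]; print("y axis",np.degrees(np.arctan2(d[1],d[0])),np.linalg.norm(d)/2)
h=np.mean(W,0); goto([h[0],h[1],.30],np.arctan2(d[1],d[0]))
q=viewer.camera_params("wrist"); s=monitor.observe(); c=-np.array(q["R"]).T@q["t"]
R=Ro.from_euler('xyz',s["tool_rot"]); print("cam in tool",R.inv().apply(c-s["tool_pos"]),(np.array(q["R"])@R.as_matrix()).round(3),q["camera_matrix"],q["k1"])
```

```text
[[0.5846 0.2336 0.056 ]
 [0.5806 0.0641 0.056 ]
 [0.4604 0.0672 0.056 ]
 [0.4653 0.233  0.056 ]] [0.52272832 0.14947899 0.056     ]
y axis 88.49883463724393 0.16770865947941158
row xyz [-0.4338 -0.1969 -0.0737] w [-8.000e-02  4.000e-02  7.037e+01] F [-0.6  1.  -0.6] t 0.1 tcp [0.189  0.4894 0.2261] [-3.1402e+00 -2.0000e-04  2.7728e+00]
cam in tool [ 0.07465177 -0.00048942 -0.1571104 ] [[-0.     1.     0.   ]
 [-0.961 -0.    -0.276]
 [-0.276 -0.     0.961]] [[333.54980794   0.         322.67264725]
 [  0.         333.54980794 192.18066573]
 [  0.           0.           1.        ]] -0.005179448904540014
```

Request:
move_arm([
  {"x": -0.054, "y": -0.025, "z": 0.0, "wz": 9},
  {"x": -0.108, "y": -0.049, "z": 0.0, "wz": 18},
  {"x": -0.163, "y": -0.074, "z": 0.0, "wz": 27},
  {"x": -0.217, "y": -0.098, "z": 0.005, "wz": 36},
  {"x": -0.271, "y": -0.123, "z": 0.01, "wz": 45},
  {"x": -0.325, "y": -0.148, "z": 0.015, "wz": 54},
  {"x": -0.38, "y": -0.172, "z": 0.02, "wz": 63},
  {"x": -0.434, "y": -0.197, "z": 0.026, "wz": 70.4},
])

```text
schema error: expected keys x, y, z, wx, wy, wz, hand
```

Request:
move_arm([
  {"z": 0},
  {"z": 0},
  {"z": 0},
])

```text
schema error: expected keys x, y, z, wx, wy, wz, hand
```

Run:
```python
from h import *
p=viewer.camera_params("wrist"); im=viewer.read_camera("wrist"); cv2.imwrite("pics/w1.png",im[:,:,::-1])
np.savez("w1.npz",**p)
s=monitor.observe(); print(s["time"],s["tool_pos"],s["tool_rot"],abs(s["qvel"]).max())
u=[.5846,.2336,.056]; print(proj(p,[[.5846,.2336,.056],[.5806,.0641,.056],[.4604,.0672,.056],[.4653,.233,.056]]).round(1))
```

```text
0.15 [0.18908431 0.48944096 0.22620906] [-3.14042569e+00 -1.84907905e-04  2.77279081e+00] 0.0034994822415669587
[[254.3 497. ]
 [146.3 524.3]
 [103.9 467.1]
 [215.9 436.8]]
```

View pics/w1.png

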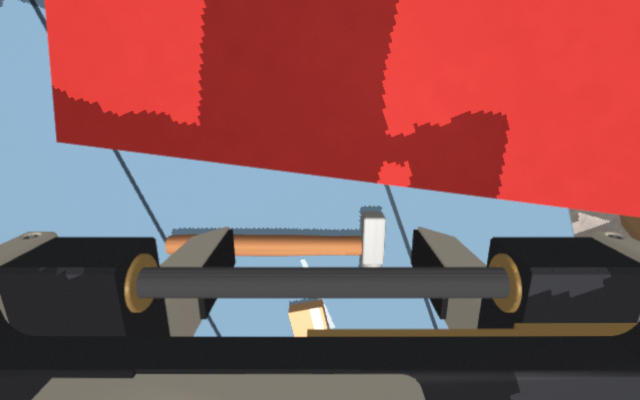

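All seven keys are required in every row. In the wrist picture the fingers hide everything below about row 235, so I'll look at the housing from a position offset along −y.

Request:
move_arm([
  {"x": -0.055, "y": -0.03, "z": 0.0, "wx": 0, "wy": 0, "wz": 9, "hand": 1},
  {"x": -0.11, "y": -0.06, "z": 0.0, "wx": 0, "wy": 0, "wz": 18, "hand": 1},
  {"x": -0.164, "y": -0.091, "z": 0.0, "wx": 0, "wy": 0, "wz": 27, "hand": 1},
  {"x": -0.218, "y": -0.121, "z": 0.0, "wx": 0, "wy": 0, "wz": 36, "hand": 1},
  {"x": -0.273, "y": -0.151, "z": 0.0, "wx": 0, "wy": 0, "wz": 45, "hand": 1},
  {"x": -0.328, "y": -0.181, "z": 0.0, "wx": 0, "wy": 0, "wz": 54, "hand": 1},
  {"x": -0.382, "y": -0.211, "z": 0.0, "wx": 0, "wy": 0, "wz": 63, "hand": 1},
  {"x": -0.437, "y": -0.242, "z": 0.0, "wx": 0, "wy": 0, "wz": 70.4, "hand": 1},
])

```text
time: 1.15
tool_pos: [0.5102, 0.1052, 0.2266]
tool_rot: [-3.141, -0.0, 1.539]
contact_force: [0.4, 0.4, 0.3]
opening: 0.092
```

Request:
move_arm([
  {"x": 0, "y": 0, "z": 0, "wx": 0, "wy": 0, "wz": 0, "hand": 1},
  {"x": 0, "y": 0, "z": 0, "wx": 0, "wy": 0, "wz": 0, "hand": 1},
  {"x": 0, "y": 0, "z": 0, "wx": 0, "wy": 0, "wz": 0, "hand": 1},
])

```text
time: 1.52
tool_pos: [0.5084, 0.1081, 0.2268]
tool_rot: [-3.141, -0.0, 1.546]
contact_force: [-1.0, 0.1, -0.0]
opening: 0.0918
```

Run:
```python
from h import *
p=viewer.camera_params("wrist"); im=viewer.read_camera("wrist"); cv2.imwrite("pics/w2.png",im[:,:,::-1])
np.savez("w2.npz",**p)
s=monitor.observe(); print(s["time"],s["tool_pos"],s["tool_rot"],abs(s["qvel"]).max())
q=proj(p,[[.5846,.2336,.056],[.5806,.0641,.056],[.4604,.0672,.056],[.4653,.233,.056]]); print(q.round(1))
u,v=np.clip(q.mean(0).astype(int)-[150,115],0,[340,170]); print(u,v)
cv2.imwrite("pics/w2c.png",cv2.resize(im[v:v+225,u:u+300],None,fx=2.6,fy=2.6,interpolation=cv2.INTER_CUBIC)[:,:,::-1])
```

```text
1.575 [0.50847132 0.10813454 0.22684933] [-3.14146666e+00 -1.69119174e-04  1.54646466e+00] 0.002394474208295778
[[404.2  35. ]
 [393.4 212.6]
 [277.9 212.4]
 [272.1  39.3]]
186 9
```

View pics/w2c.png

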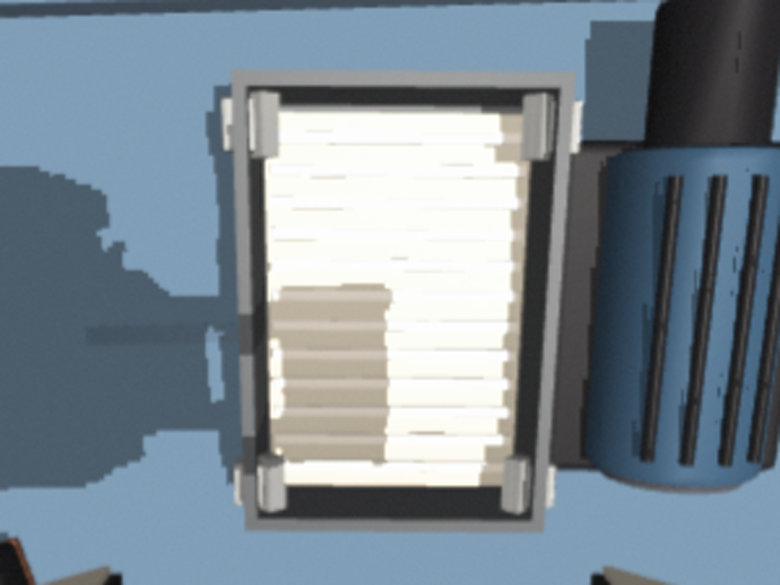

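Crop of the wrist view: the rim's outer corners are at about (232,71), (575,73), (545,531) and (247,531). I'll fit the known rectangle to them, then go and look at the cover.

```bash
cat >> h.py <<'E'
def fitrect(p,uv,L,z,x0,fixz=True):
    "L local xy corners; returns x,y,yaw(,z)"
    L=np.array(L)
    def f(a):
        c,s=np.cos(a[2]),np.sin(a[2]); zz=z if fixz else a[3]
        X=np.c_[L@[[c,s],[-s,c]]+a[:2],np.full(len(L),zz)]
        return (proj(p,X)-uv).ravel()
    r=least_squares(f,x0 if fixz else list(x0)+[z]); return r.x,r.fun.round(2)
E
python3 - <<'E'
from h import *
p=dict(np.load("w2.npz"))
uv=(np.array([(232,71),(575,73),(545,531),(247,531)])+.5)/2.6-.5+[186,9]
L=[(-.06,.085),(.06,.085),(.06,-.085),(-.06,-.085)]
for fz in(1,0): print(fitrect(p,uv,L,.056,[.52,.15,0],fz))
# also via top camera
pt=viewer.camera_params("top")
uvt=(np.array([(72,265),(418,280),(405,525),(62,508)])+.5)/5.7-.5+[220,135]
print(fitrect(pt,uvt,[(.06,.085),(.06,-.085),(-.06,-.085),(-.06,.085)],.056,[.52,.15,0]))
im=cv2.imread("pics/top0.png")[:,:,::-1].copy()
Y=[c for a,c in yellow(im)]
M=[(.043,-.068),(.043,.068),(-.043,-.068),(-.043,.068)]
print(fitrect(pt,np.array(Y),M,.0435,[.503,-.175,.48]))
# cover view: tool yaw 117.5deg, TCP backed off along tool -x by 0.04
yaw=np.radians(117.5); goto([.503-.045*np.cos(yaw),-.175-.045*np.sin(yaw),.227],yaw)
E
```

```text
(array([ 0.52521928,  0.14932585, -0.02757451]), array([-0.5 , -0.34,  0.53, -0.65,  0.25,  0.87, -0.29,  0.54]))
(array([ 0.52532872,  0.1492831 , -0.02760224,  0.05373452]), array([-0.02,  0.14,  0.05, -0.17, -0.1 ,  0.18,  0.08, -0.15]))
(array([ 0.5227411 ,  0.14947019, -0.02110016]), array([ 0.14,  0.03,  0.33, -0.11,  0.53, -0.18, -0.98,  0.23]))
(array([ 0.50301145, -0.17506656,  0.47875114]), array([ 0.  , -0.22, -0.26, -0.16,  0.18,  0.17,  0.08,  0.2 ]))
row xyz [-3.226e-01  2.320e-02 -2.000e-04] w [-0.000e+00 -1.000e-02 -2.889e+01] F [-0.4 -1.3  0.5] t 1.57 tcp [0.5085 0.1081 0.2268] [-3.1415e+00 -2.0000e-04  1.5465e+00]
```

Request:
move_arm([
  {"x": -0.054, "y": 0.004, "z": 0, "wx": 0, "wy": 0, "wz": -5, "hand": 1},
  {"x": -0.108, "y": 0.008, "z": 0, "wx": 0, "wy": 0, "wz": -10, "hand": 1},
  {"x": -0.161, "y": 0.012, "z": 0, "wx": 0, "wy": 0, "wz": -15, "hand": 1},
  {"x": -0.215, "y": 0.016, "z": 0, "wx": 0, "wy": 0, "wz": -20, "hand": 1},
  {"x": -0.269, "y": 0.02, "z": 0, "wx": 0, "wy": 0, "wz": -25, "hand": 1},
  {"x": -0.323, "y": 0.023, "z": 0, "wx": 0, "wy": 0, "wz": -28.9, "hand": 1},
  {"x": -0.323, "y": 0.023, "z": 0, "wx": 0, "wy": 0, "wz": -28.9, "hand": 1},
  {"x": -0.323, "y": 0.023, "z": 0, "wx": 0, "wy": 0, "wz": -28.9, "hand": 1},
])

```text
time: 2.58
tool_pos: [0.5236, -0.2153, 0.2267]
tool_rot: [3.141, -0.001, 2.049]
contact_force: [0.9, -0.6, -0.2]
opening: 0.0915
```

Run:
```python
from h import *
p=viewer.camera_params("wrist"); im=viewer.read_camera("wrist"); cv2.imwrite("pics/w3.png",im[:,:,::-1])
np.savez("w3.npz",**p)
s=monitor.observe(); print(s["time"],s["tool_pos"],s["tool_rot"],abs(s["qvel"]).max())
Y=yellow(im,200); print(Y)
M=np.array([(.043,-.068),(.043,.068),(-.043,-.068),(-.043,.068)])
c,n=np.cos(.479),np.sin(.479); q=proj(p,np.c_[M@[[c,n],[-n,c]]+[.503,-.175],[.0435]*4]); print(q.round(1))
uv=np.array([min((y for _,y in Y),key=lambda y:np.hypot(*(y-a))) for a in q])
print(fitrect(p,uv,M,.0435,[.503,-.175,.48]))
cv2.imwrite("pics/w3c.png",cv2.resize(im[0:250,170:490],None,fx=2.4,fy=2.4,interpolation=cv2.INTER_CUBIC)[:,:,::-1])
```

```text
2.625 [ 0.52366406 -0.2148428   0.22677483] [ 3.14138363e+00 -6.26959436e-04  2.04986357e+00] 0.010484853385565077
[(np.int32(570), [287.9, 53.1]), (np.int32(1282), [369.0, 55.9]), (np.int32(886), [283.2, 192.9]), (np.int32(897), [364.0, 192.9])]
[[364.  191.7]
 [368.7  53.9]
 [282.9 191.7]
 [278.1  54. ]]
(array([ 0.50569522, -0.17461209,  0.44910491]), array([ 0.38,  0.7 ,  4.41,  0.51,  0.22, -1.54, -4.94,  0.49]))
```

View pics/w3c.png

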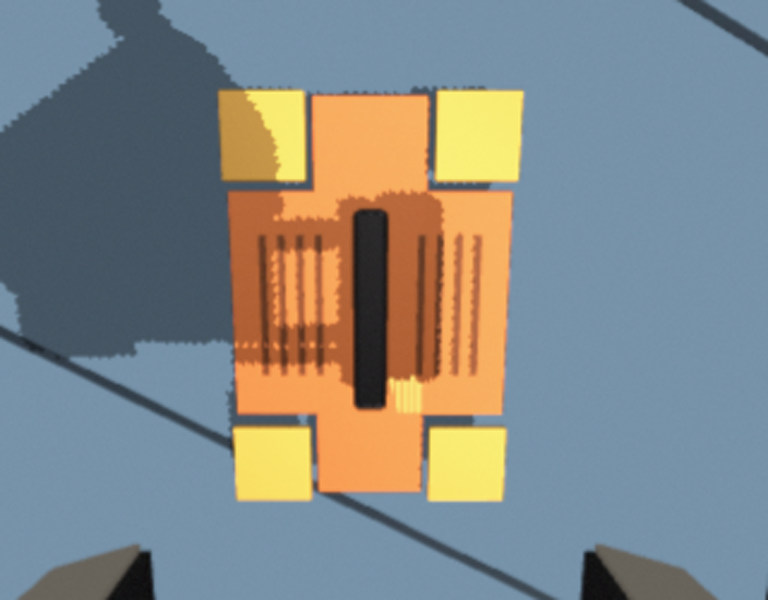

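The cover is clear. Its outer yellow corners are at crop pixels (219,90), (524,91), (506,501) and (236,501), and the bar is centred at (370,309).

Run:
```python
from h import *
p=dict(np.load("w3.npz"))
uv=(np.array([(219,90),(524,91),(506,501),(236,501)])+.5)/2.4-.5+[170,0]
L=[(-.06,.085),(.06,.085),(.06,-.085),(-.06,-.085)]
for fz in(1,0): a,r=fitrect(p,uv,L,.0435,[.503,-.175,.48],fz); print(a,r)
a,_=fitrect(p,uv,L,.0435,[.503,-.175,.48])
print("bar",onz(p,(np.array([370,309])+.5)/2.4-.5+[170,0],.062))
goto([a[0],a[1],.10],a[2]+np.pi/2)
```

```text
[ 0.50490673 -0.17655168  0.47752007] [-0.39 -0.16  0.5  -0.49 -0.6   0.46  0.47  0.41]
[ 0.50491981 -0.17656464  0.47751893  0.04243068] [-0.18  0.05  0.29 -0.28 -0.76  0.15  0.63  0.1 ]
bar [ 0.50341651 -0.17495101  0.062     ]
row xyz [0.0425 0.001  0.1268] w [ 0.01 -0.04  0.09] F [-0.7 -0.5  0. ] t 2.62 tcp [ 0.5237 -0.2148  0.2268] [ 3.1414e+00 -6.0000e-04  2.0499e+00]
```

Request:
move_arm([
  {"x": 0.042, "y": 0.001, "z": 0.02, "wx": 0, "wy": 0, "wz": 0, "hand": 1},
  {"x": 0.042, "y": 0.001, "z": 0.07, "wx": 0, "wy": 0, "wz": 0, "hand": 1},
  {"x": 0.042, "y": 0.001, "z": 0.12, "wx": 0, "wy": 0, "wz": 0, "hand": 1},
  {"x": 0.042, "y": 0.001, "z": 0.15, "wx": 0, "wy": 0, "wz": 0, "hand": 1},
  {"x": 0.042, "y": 0.001, "z": 0.17, "wx": 0, "wy": 0, "wz": 0, "hand": 1},
  {"x": 0.042, "y": 0.001, "z": 0.185, "wx": 0, "wy": 0, "wz": 0, "hand": 1},
  {"x": 0.042, "y": 0.001, "z": 0.19, "wx": 0, "wy": 0, "wz": 0, "hand": 1},
  {"x": 0.042, "y": 0.001, "z": 0.19, "wx": 0, "wy": 0, "wz": 0, "hand": 1},
])

```text
time: 3.62
tool_pos: [0.5055, -0.1785, 0.037]
tool_rot: [3.141, 0.0, 2.049]
contact_force: [0.3, -0.0, -0.2]
opening: 0.0916
```

Request:
move_arm([
  {"x": 0, "y": 0, "z": 0, "wx": 0, "wy": 0, "wz": 0, "hand": 0.4},
  {"x": 0, "y": 0, "z": 0, "wx": 0, "wy": 0, "wz": 0, "hand": 0.2},
  {"x": 0, "y": 0, "z": 0, "wx": 0, "wy": 0, "wz": 0, "hand": 0},
  {"x": 0, "y": 0, "z": 0, "wx": 0, "wy": 0, "wz": 0, "hand": 0},
  {"x": 0, "y": 0, "z": 0, "wx": 0, "wy": 0, "wz": 0, "hand": 0},
  {"x": 0, "y": 0, "z": 0, "wx": 0, "wy": 0, "wz": 0, "hand": 0},
  {"x": 0, "y": 0, "z": 0, "wx": 0, "wy": 0, "wz": 0, "hand": 0},
  {"x": 0, "y": 0, "z": 0, "wx": 0, "wy": 0, "wz": 0, "hand": 0},
], grip_force=35)

```text
time: 4.62
tool_pos: [0.5052, -0.1788, 0.0367]
tool_rot: [3.142, -0.0, 2.048]
contact_force: [-0.4, -0.7, 0.7]
opening: 0.0164
```

Run:
```python
from h import *
goto([.505,-.1765,.19],.4775+np.pi/2); print(monitor.observe()["opening"])
goto([.525,.1493,.19],-.0276+np.pi/2)
```

```text
row xyz [ 0.0021  0.0009 -0.1533] w [ 0.   -0.    0.01] F [-0.4 -0.7  0.7] t 4.62 tcp [ 0.5052 -0.1788  0.0367] [ 3.1415e+00 -1.0000e-04  2.0484e+00]
0.016406058994543136
row xyz [ 0.2823  0.1684 -0.1533] w [ 0.000e+00 -1.000e-02  2.895e+01] F [-0.4 -0.7  0.7] t 4.62 tcp [ 0.5052 -0.1788  0.0367] [ 3.1415e+00 -1.0000e-04  2.0484e+00]
```

Request:
move_arm([
  {"x": 0, "y": 0, "z": 0, "wx": 0, "wy": 0, "wz": 0, "hand": 0},
  {"x": 0, "y": 0, "z": -0.005, "wx": 0, "wy": 0, "wz": 0, "hand": 0},
  {"x": 0, "y": 0, "z": -0.025, "wx": 0, "wy": 0, "wz": 0, "hand": 0},
  {"x": 0, "y": 0, "z": -0.06, "wx": 0, "wy": 0, "wz": 0, "hand": 0},
  {"x": 0, "y": 0, "z": -0.1, "wx": 0, "wy": 0, "wz": 0, "hand": 0},
  {"x": 0, "y": 0, "z": -0.135, "wx": 0, "wy": 0, "wz": 0, "hand": 0},
  {"x": 0, "y": 0, "z": -0.15, "wx": 0, "wy": 0, "wz": 0, "hand": 0},
  {"x": 0, "y": 0, "z": -0.15, "wx": 0, "wy": 0, "wz": 0, "hand": 0},
])

```text
time: 5.62
tool_pos: [0.5053, -0.1788, 0.1869]
tool_rot: [3.141, 0.001, 2.048]
contact_force: [-0.4, -1.0, -4.0]
opening: 0.0139
```

Run:
```python
from h import *
p=viewer.camera_params("wrist"); im=viewer.read_camera("wrist"); cv2.imwrite("pics/w4.png",im[:,:,::-1])
s=monitor.observe(); print(s["opening"]); print(yellow(im,200))
c,n=np.cos(-.0276),np.sin(-.0276)
goto([.525+.002*n,.1493-.002*c,.19],-.0276+np.pi/2)
```

```text
0.013555268777340741
[(np.int32(5827), [420.6, 103.8])]
row xyz [ 0.2801  0.1678 -0.004 ] w [-0.06 -0.06 28.95] F [-0.4  0.1 -3.5] t 5.67 tcp [ 0.5047 -0.1786  0.1858] [-3.1409e+00 -1.2000e-03  2.0484e+00]
```

View pics/w4.png

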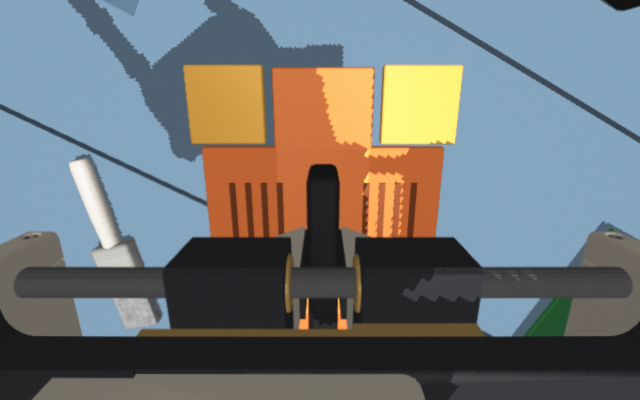

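The cover is held, and its two front squares have their outer corners at (184,65) and (462,65). I'll work out the cover's pose in the hand and the row to the housing.

Run:
```python
from h import *
p=viewer.camera_params("wrist"); s=monitor.observe()
uv=np.array([(184,65),(462,65),(266,144),(380,144),(188,144),(458,144)],float)
L=[(-.06,.085),(.06,.085),(-.026,.051),(.026,.051),(-.06,.051),(.06,.051)]
z=s["tool_pos"][2]+.0068
for fz in(1,0):
    a,r=fitrect(p,uv,L,z,[.505,-.1765,.4775],fz); print(a,z,r)
    e=a[:2]-s["tool_pos"][:2]; y=a[2]+np.pi/2; print("cover centre in tool x,y", e@[np.cos(y),np.sin(y)], e@[np.sin(y),-np.cos(y)])
goto([.525,.1473,.19],-.0276+np.pi/2)
```

```text
[ 0.50322828 -0.17659799  0.47765671] 0.19259010409131602 [-2.76 -0.79  2.8  -0.82 -0.72  0.52  0.67  0.53  1.94  0.55 -1.94  0.56]
cover centre in tool x,y 0.002419852704498807 -0.000412729679689306
[ 0.5032361  -0.17661188  0.47765757  0.19169651] 0.19259010409131602 [-1.9  -0.56  1.94 -0.59 -0.39  0.29  0.34  0.29  2.7   0.31 -2.7   0.32]
cover centre in tool x,y 0.002403915524182847 -0.0004121691042410799
row xyz [ 0.2801  0.1678 -0.004 ] w [-0.06 -0.06 28.95] F [-0.4  0.1 -3.5] t 5.67 tcp [ 0.5047 -0.1786  0.1858] [-3.1409e+00 -1.2000e-03  2.0484e+00]
```

Request:
move_arm([
  {"x": 0.04, "y": 0.024, "z": -0.004, "wx": 0, "wy": 0, "wz": 4, "hand": 0},
  {"x": 0.08, "y": 0.048, "z": -0.004, "wx": 0, "wy": 0, "wz": 8, "hand": 0},
  {"x": 0.12, "y": 0.072, "z": -0.004, "wx": 0, "wy": 0, "wz": 12, "hand": 0},
  {"x": 0.16, "y": 0.096, "z": -0.004, "wx": 0, "wy": 0, "wz": 17, "hand": 0},
  {"x": 0.2, "y": 0.12, "z": -0.004, "wx": 0, "wy": 0, "wz": 21, "hand": 0},
  {"x": 0.24, "y": 0.144, "z": -0.004, "wx": 0, "wy": 0, "wz": 25, "hand": 0},
  {"x": 0.28, "y": 0.168, "z": -0.004, "wx": 0, "wy": 0, "wz": 28.95, "hand": 0},
  {"x": 0.28, "y": 0.168, "z": -0.004, "wx": 0, "wy": 0, "wz": 28.95, "hand": 0},
])

```text
time: 6.68
tool_pos: [0.5244, 0.1499, 0.1885]
tool_rot: [-3.138, -0.0, 1.547]
contact_force: [-0.5, -1.3, -2.8]
opening: 0.014
```

Request:
move_arm([
  {"x": 0, "y": 0, "z": 0, "wx": 0, "wy": 0, "wz": 0, "hand": 0},
  {"x": 0, "y": 0, "z": 0, "wx": 0, "wy": 0, "wz": 0, "hand": 0},
])

```text
time: 6.92
tool_pos: [0.5254, 0.1459, 0.19]
tool_rot: [-3.14, 0.0, 1.542]
contact_force: [-0.1, 0.0, -2.8]
opening: 0.014
```

Run:
```python
from h import *
goto([.525,.1473,.10],-.0276+np.pi/2)
im=viewer.read_camera("top"); cv2.imwrite("pics/t5.png",im[:,:,::-1])
```

```text
row xyz [ 0.0014 -0.0003  0.09  ] w [-0.08  0.03 -0.06] F [-0.1  0.  -2.8] t 6.92 tcp [0.5254 0.1459 0.19  ] [-3.1401e+00  5.0000e-04  1.5421e+00]
```

Request:
move_arm([
  {"x": 0.0, "y": 0, "z": 0.03, "wx": 0, "wy": 0, "wz": 0, "hand": 0},
  {"x": 0.001, "y": 0, "z": 0.06, "wx": 0, "wy": 0, "wz": 0, "hand": 0},
  {"x": 0.001, "y": 0, "z": 0.08, "wx": 0, "wy": 0, "wz": 0, "hand": 0},
  {"x": 0.001, "y": 0, "z": 0.088, "wx": 0, "wy": 0, "wz": 0, "hand": 0},
  {"x": 0.001, "y": 0, "z": 0.094, "wx": 0, "wy": 0, "wz": 0, "hand": 0},
  {"x": 0.001, "y": 0, "z": 0.1, "wx": 0, "wy": 0, "wz": 0, "hand": 0},
  {"x": 0.001, "y": 0, "z": 0.104, "wx": 0, "wy": 0, "wz": 0, "hand": 0},
  {"x": 0.001, "y": 0, "z": 0.104, "wx": 0, "wy": 0, "wz": 0, "hand": 0},
])

```text
time: 7.98
tool_pos: [0.5257, 0.1482, 0.0867]
tool_rot: [-3.142, -0.0, 1.543]
contact_force: [-0.5, 0.0, -2.9]
opening: 0.0135
```

Request:
move_arm([
  {"x": 0, "y": 0, "z": 0.004, "wx": 0, "wy": 0, "wz": 0, "hand": 0},
  {"x": 0, "y": 0, "z": 0.008, "wx": 0, "wy": 0, "wz": 0, "hand": 0},
  {"x": 0, "y": 0, "z": 0.011, "wx": 0, "wy": 0, "wz": 0, "hand": 0},
  {"x": 0, "y": 0, "z": 0.014, "wx": 0, "wy": 0, "wz": 0, "hand": 0},
  {"x": 0, "y": 0, "z": 0.016, "wx": 0, "wy": 0, "wz": 0, "hand": 0},
  {"x": 0, "y": 0, "z": 0.016, "wx": 0, "wy": 0, "wz": 0, "hand": 0},
])

```text
time: 8.72
tool_pos: [0.5256, 0.1481, 0.0706]
tool_rot: [-3.141, -0.0, 1.543]
contact_force: [0.9, 0.3, -2.8]
opening: 0.0138
```

Request:
move_arm([
  {"x": 0, "y": 0, "z": 0.002, "wx": 0, "wy": 0, "wz": 0, "hand": 0},
  {"x": 0, "y": 0, "z": 0.004, "wx": 0, "wy": 0, "wz": 0, "hand": 0},
  {"x": 0, "y": 0, "z": 0.005, "wx": 0, "wy": 0, "wz": 0, "hand": 0},
  {"x": 0, "y": 0, "z": 0.005, "wx": 0, "wy": 0, "wz": 0, "hand": 0},
])

```text
time: 9.22
tool_pos: [0.5257, 0.1481, 0.0665]
tool_rot: [3.141, -0.0, 1.543]
contact_force: [-3.4, -1.0, 5.6]
opening: 0.0134
```

Request:
move_arm([
  {"x": 0, "y": 0, "z": -0.001, "wx": 0, "wy": 0, "wz": 0, "hand": 0.4},
  {"x": 0, "y": 0, "z": -0.001, "wx": 0, "wy": 0, "wz": 0, "hand": 0.4},
  {"x": 0, "y": 0, "z": -0.001, "wx": 0, "wy": 0, "wz": 0, "hand": 0.4},
  {"x": 0, "y": 0, "z": -0.02, "wx": 0, "wy": 0, "wz": 0, "hand": 0.4},
  {"x": 0, "y": 0, "z": -0.06, "wx": 0, "wy": 0, "wz": 0, "hand": 0.4},
  {"x": -0.03, "y": 0, "z": -0.1, "wx": 0, "wy": 0, "wz": 0, "hand": 0.4},
  {"x": -0.06, "y": 0, "z": -0.13, "wx": 0, "wy": 0, "wz": 0, "hand": 0.4},
  {"x": -0.06, "y": 0, "z": -0.13, "wx": 0, "wy": 0, "wz": 0, "hand": 0.4},
], grip_force=30)

```text
time: 10.22
tool_pos: [0.5254, 0.0867, 0.198]
tool_rot: [3.136, -0.0, 1.541]
contact_force: [0.7, 0.6, -1.0]
opening: 0.0367
```

Run:
```python
from h import *
p=viewer.camera_params("wrist"); im=viewer.read_camera("wrist"); cv2.imwrite("pics/w6.png",im[:,:,::-1]); np.savez("w6.npz",**p)
Y=yellow(im,200);print(Y)
a=[.5255,.150,-.0276]; c,n=np.cos(a[2]),np.sin(a[2])
M=np.array([(.043,.068),(.043,-.068),(-.043,-.068),(-.043,.068)])
W=np.c_[M@[[c,n],[-n,c]]+a[:2],[.0735]*4]; print(W.round(4)); print(proj(p,W).round(1))
goto([*W[0][:2],.10],-.0276+np.pi)
```

```text
[(np.int32(212), [299.2, 61.3]), (np.int32(399), [337.9, 97.9]), (np.int32(449), [371.6, 196.4])]
[[0.5704 0.2168 0.0735]
 [0.5666 0.0808 0.0735]
 [0.4806 0.0832 0.0735]
 [0.4844 0.2192 0.0735]]
[[375.8  18.6]
 [369.5 189.6]
 [271.4 190. ]
 [263.5  18.8]]
row xyz [0.1304 0.042  0.0965] w [ 1.10e-01  7.00e-02 -9.01e+01] F [-0.1 -0.6 -0.6] t 10.28 tcp [0.5244 0.0877 0.1963] [ 3.1397e+00 -4.0000e-04  1.5415e+00]
```

View pics/w6.png

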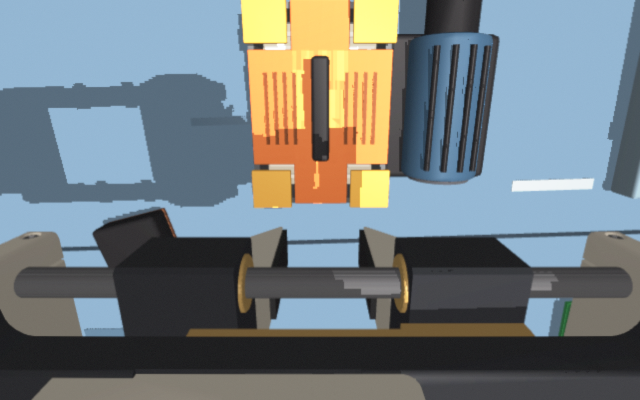

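The cover sits square. Its squares at (264,20), (375,20), (369,189) and (272,189) match the predicted pixels. Next I'll turn the jaws along y, shut them and press clip a.

Request:
move_arm([
  {"x": 0.016, "y": 0.005, "z": 0, "wx": 0, "wy": 0, "wz": -10.6, "hand": 0},
  {"x": 0.033, "y": 0.01, "z": 0, "wx": 0, "wy": 0, "wz": -21.2, "hand": 0},
  {"x": 0.05, "y": 0.016, "z": 0, "wx": 0, "wy": 0, "wz": -31.8, "hand": 0},
  {"x": 0.066, "y": 0.021, "z": 0, "wx": 0, "wy": 0, "wz": -42.4, "hand": 0},
  {"x": 0.082, "y": 0.026, "z": 0, "wx": 0, "wy": 0, "wz": -53, "hand": 0},
  {"x": 0.1, "y": 0.032, "z": 0, "wx": 0, "wy": 0, "wz": -63.6, "hand": 0},
  {"x": 0.115, "y": 0.037, "z": 0, "wx": 0, "wy": 0, "wz": -74.2, "hand": 0},
  {"x": 0.13, "y": 0.042, "z": 0, "wx": 0, "wy": 0, "wz": -84.8, "hand": 0},
])

```text
time: 11.28
tool_pos: [0.5687, 0.2185, 0.1936]
tool_rot: [-3.141, -0.003, 3.03]
contact_force: [0.6, -0.2, -0.2]
opening: 0.0004
```

Request:
move_arm([
  {"x": 0, "y": 0, "z": 0.03, "wx": 0, "wy": 0, "wz": -5.3, "hand": 0},
  {"x": 0, "y": 0, "z": 0.06, "wx": 0, "wy": 0, "wz": -5.3, "hand": 0},
  {"x": 0, "y": 0, "z": 0.09, "wx": 0, "wy": 0, "wz": -5.3, "hand": 0},
  {"x": 0, "y": 0, "z": 0.09, "wx": 0, "wy": 0, "wz": -5.3, "hand": 0},
  {"x": 0, "y": 0, "z": 0.09, "wx": 0, "wy": 0, "wz": -5.3, "hand": 0},
])

```text
time: 11.9
tool_pos: [0.5697, 0.2175, 0.106]
tool_rot: [3.141, 0.0, 3.116]
contact_force: [0.1, -0.3, 0.8]
opening: 0.0003
```

Run:
```python
from h import *
for w in ([.5704,.2168],[.5666,.0808],[.4806,.0832],[.4844,.2192]): goto([*w,.0735],-.0276+np.pi)
```

```text
row xyz [-0.0007 -0.0007  0.0325] w [0.01 0.01 0.13] F [ 0.1 -0.3  0.8] t 11.9 tcp [0.5697 0.2175 0.106 ] [3.1413e+00 1.0000e-04 3.1163e+00]
row xyz [-0.0004 -0.1368  0.0324] w [0.01 0.01 0.13] F [ 0.1 -0.3  0.8] t 11.9 tcp [0.5697 0.2175 0.106 ] [3.1413e+00 1.0000e-04 3.1163e+00]
row xyz [ 0.0857 -0.1366  0.0324] w [0.01 0.01 0.13] F [ 0.1 -0.3  0.8] t 11.9 tcp [0.5697 0.2175 0.106 ] [3.1413e+00 1.0000e-04 3.1163e+00]
row xyz [ 0.0853 -0.0005  0.0325] w [0.01 0.01 0.13] F [ 0.1 -0.3  0.8] t 11.9 tcp [0.5697 0.2175 0.106 ] [3.1413e+00 1.0000e-04 3.1163e+00]
```

Request:
move_arm([
  {"x": 0.001, "y": 0, "z": 0.025, "wx": 0, "wy": 0, "wz": 0, "hand": 0},
  {"x": 0.001, "y": 0, "z": 0.033, "wx": 0, "wy": 0, "wz": 0, "hand": 0},
  {"x": 0.001, "y": 0, "z": 0.036, "wx": 0, "wy": 0, "wz": 0, "hand": 0},
  {"x": 0.001, "y": 0, "z": 0.039, "wx": 0, "wy": 0, "wz": 0, "hand": 0},
  {"x": 0.001, "y": 0, "z": 0.042, "wx": 0, "wy": 0, "wz": 0, "hand": 0},
  {"x": 0.001, "y": 0, "z": 0.044, "wx": 0, "wy": 0, "wz": 0, "hand": 0},
  {"x": 0.001, "y": 0, "z": 0.044, "wx": 0, "wy": 0, "wz": 0, "hand": 0},
])

```text
time: 12.78
tool_pos: [0.5692, 0.2171, 0.062]
tool_rot: [3.141, 0.001, 3.116]
contact_force: [0.8, 0.6, 2.3]
opening: 0.0005
```

Request:
move_arm([
  {"x": 0, "y": 0, "z": 0.001, "wx": 0, "wy": 0, "wz": 0, "hand": 0},
  {"x": 0, "y": 0, "z": 0.001, "wx": 0, "wy": 0, "wz": 0, "hand": 0},
])

```text
time: 13.02
tool_pos: [0.5692, 0.2171, 0.0616]
tool_rot: [3.141, 0.002, 3.116]
contact_force: [0.9, 0.0, 5.3]
opening: 0.0009
```

Request:
move_arm([
  {"x": 0, "y": 0, "z": -0.03, "wx": 0, "wy": 0, "wz": 0, "hand": 0},
  {"x": 0, "y": 0, "z": -0.045, "wx": 0, "wy": 0, "wz": 0, "hand": 0},
  {"x": 0, "y": -0.05, "z": -0.045, "wx": 0, "wy": 0, "wz": 0, "hand": 0},
  {"x": 0, "y": -0.1, "z": -0.045, "wx": 0, "wy": 0, "wz": 0, "hand": 0},
  {"x": 0, "y": -0.136, "z": -0.045, "wx": 0, "wy": 0, "wz": 0, "hand": 0},
  {"x": 0, "y": -0.136, "z": -0.045, "wx": 0, "wy": 0, "wz": 0, "hand": 0},
  {"x": 0, "y": -0.136, "z": -0.025, "wx": 0, "wy": 0, "wz": 0, "hand": 0},
  {"x": 0, "y": -0.136, "z": -0.014, "wx": 0, "wy": 0, "wz": 0, "hand": 0},
])

```text
time: 14.02
tool_pos: [0.5645, 0.0818, 0.0737]
tool_rot: [3.141, -0.001, 3.116]
contact_force: [-0.2, 1.0, 0.3]
opening: 0.0004
```

Request:
move_arm([
  {"x": 0, "y": 0, "z": 0.003, "wx": 0, "wy": 0, "wz": 0, "hand": 0},
  {"x": 0, "y": 0, "z": 0.006, "wx": 0, "wy": 0, "wz": 0, "hand": 0},
  {"x": 0, "y": 0, "z": 0.009, "wx": 0, "wy": 0, "wz": 0, "hand": 0},
  {"x": 0, "y": 0, "z": 0.012, "wx": 0, "wy": 0, "wz": 0, "hand": 0},
  {"x": 0, "y": 0, "z": 0.014, "wx": 0, "wy": 0, "wz": 0, "hand": 0},
  {"x": 0, "y": 0, "z": 0.014, "wx": 0, "wy": 0, "wz": 0, "hand": 0},
])

```text
time: 14.78
tool_pos: [0.5654, 0.0814, 0.0616]
tool_rot: [3.141, 0.001, 3.116]
contact_force: [-2.3, 1.8, 7.3]
opening: 0.0003
```

Request:
move_arm([
  {"x": 0, "y": 0, "z": -0.03, "wx": 0, "wy": 0, "wz": 0, "hand": 0},
  {"x": 0.03, "y": 0, "z": -0.045, "wx": 0, "wy": 0, "wz": 0, "hand": 0},
  {"x": 0.085, "y": 0, "z": -0.045, "wx": 0, "wy": 0, "wz": 0, "hand": 0},
  {"x": 0.085, "y": 0, "z": -0.045, "wx": 0, "wy": 0, "wz": 0, "hand": 0},
  {"x": 0.085, "y": 0, "z": -0.045, "wx": 0, "wy": 0, "wz": 0, "hand": 0},
  {"x": 0.085, "y": 0, "z": -0.025, "wx": 0, "wy": 0, "wz": 0, "hand": 0},
  {"x": 0.085, "y": 0, "z": -0.014, "wx": 0, "wy": 0, "wz": 0, "hand": 0},
])

```text
time: 15.65
tool_pos: [0.4812, 0.0831, 0.074]
tool_rot: [3.142, 0.0, 3.116]
contact_force: [0.6, 0.3, -0.2]
opening: 0.0003
```

Request:
move_arm([
  {"x": 0, "y": 0, "z": 0.003, "wx": 0, "wy": 0, "wz": 0, "hand": 0},
  {"x": 0, "y": 0, "z": 0.006, "wx": 0, "wy": 0, "wz": 0, "hand": 0},
  {"x": 0, "y": 0, "z": 0.009, "wx": 0, "wy": 0, "wz": 0, "hand": 0},
  {"x": 0, "y": 0, "z": 0.012, "wx": 0, "wy": 0, "wz": 0, "hand": 0},
  {"x": 0, "y": 0, "z": 0.014, "wx": 0, "wy": 0, "wz": 0, "hand": 0},
  {"x": 0, "y": 0, "z": 0.014, "wx": 0, "wy": 0, "wz": 0, "hand": 0},
])

```text
time: 16.4
tool_pos: [0.4806, 0.0832, 0.0615]
tool_rot: [3.142, 0.001, 3.116]
contact_force: [-1.1, -1.2, 8.8]
opening: 0.0005
```

Request:
move_arm([
  {"x": 0, "y": 0, "z": -0.03, "wx": 0, "wy": 0, "wz": 0, "hand": 0},
  {"x": 0, "y": 0, "z": -0.045, "wx": 0, "wy": 0, "wz": 0, "hand": 0},
  {"x": 0, "y": 0.05, "z": -0.045, "wx": 0, "wy": 0, "wz": 0, "hand": 0},
  {"x": 0, "y": 0.1, "z": -0.045, "wx": 0, "wy": 0, "wz": 0, "hand": 0},
  {"x": 0, "y": 0.136, "z": -0.045, "wx": 0, "wy": 0, "wz": 0, "hand": 0},
  {"x": 0, "y": 0.136, "z": -0.045, "wx": 0, "wy": 0, "wz": 0, "hand": 0},
  {"x": 0, "y": 0.136, "z": -0.025, "wx": 0, "wy": 0, "wz": 0, "hand": 0},
  {"x": 0, "y": 0.136, "z": -0.014, "wx": 0, "wy": 0, "wz": 0, "hand": 0},
])

```text
time: 17.4
tool_pos: [0.483, 0.2182, 0.0737]
tool_rot: [-3.141, -0.002, 3.115]
contact_force: [0.0, -0.1, 3.6]
opening: 0.0001
```

Request:
move_arm([
  {"x": 0, "y": 0, "z": 0.003, "wx": 0, "wy": 0, "wz": 0, "hand": 0},
  {"x": 0, "y": 0, "z": 0.006, "wx": 0, "wy": 0, "wz": 0, "hand": 0},
  {"x": 0, "y": 0, "z": 0.009, "wx": 0, "wy": 0, "wz": 0, "hand": 0},
  {"x": 0, "y": 0, "z": 0.012, "wx": 0, "wy": 0, "wz": 0, "hand": 0},
  {"x": 0, "y": 0, "z": 0.014, "wx": 0, "wy": 0, "wz": 0, "hand": 0},
  {"x": 0, "y": 0, "z": 0.014, "wx": 0, "wy": 0, "wz": 0, "hand": 0},
])

```text
time: 18.15
tool_pos: [0.4837, 0.2188, 0.0615]
tool_rot: [-3.141, 0.0, 3.116]
contact_force: [-1.2, -2.9, 9.4]
opening: 0.0003
```

Request:
move_arm([
  {"x": 0, "y": 0, "z": -0.05, "wx": 0, "wy": 0, "wz": 0, "hand": 0},
  {"x": 0, "y": 0, "z": -0.1, "wx": 0, "wy": 0, "wz": 0, "hand": 0},
  {"x": -0.03, "y": -0.02, "z": -0.15, "wx": 0, "wy": 0, "wz": 0, "hand": 0},
  {"x": -0.07, "y": -0.05, "z": -0.15, "wx": 0, "wy": 0, "wz": 0, "hand": 0},
  {"x": -0.11, "y": -0.07, "z": -0.15, "wx": 0, "wy": 0, "wz": 0, "hand": 0},
  {"x": -0.11, "y": -0.07, "z": -0.15, "wx": 0, "wy": 0, "wz": 0, "hand": 0},
  {"x": -0.11, "y": -0.07, "z": -0.15, "wx": 0, "wy": 0, "wz": 0, "hand": 0},
  {"x": -0.11, "y": -0.07, "z": -0.15, "wx": 0, "wy": 0, "wz": 0, "hand": 0},
])

```text
time: 19.15
tool_pos: [0.5908, 0.1471, 0.2107]
tool_rot: [3.141, -0.001, 3.117]
contact_force: [0.4, -0.1, 0.8]
opening: 0.0004
```

Run:
```python
from h import *
p=viewer.camera_params("wrist"); im=viewer.read_camera("wrist"); np.savez("w7.npz",**p)
a=[.5255,.150,-.0276]; c,n=np.cos(a[2]),np.sin(a[2])
f=lambda M,z:proj(p,np.c_[np.array(M)@[[c,n],[-n,c]]+a[:2],[z]*len(M)]).round(1)
M=[(.06,.085),(.06,-.085),(-.06,-.085),(-.06,.085)]
print("up",f(M,.0735).tolist(),"down",f(M,.0615).tolist())
cen=f([(0,0)],.06)[0]; u,v=np.clip(cen.astype(int)-[130,100],0,[380,200]); print(u,v)
cv2.imwrite("pics/w7c.png",cv2.resize(im[v:v+200,u:u+260],None,fx=3,fy=3,interpolation=cv2.INTER_CUBIC)[:,:,::-1])
s=monitor.observe(); print(s["time"],s["tool_pos"],s["contact_force"])
```

```text
up [[418.2, 176.6], [230.5, 176.1], [219.8, 31.3], [430.2, 31.9]] down [[414.7, 173.6], [233.9, 173.1], [224.0, 34.0], [425.7, 34.6]]
194 7
19.2 [0.59090509 0.14710823 0.21087368] [ 0.53619283 -0.08509679  0.84552619]
```

View pics/w7c.png

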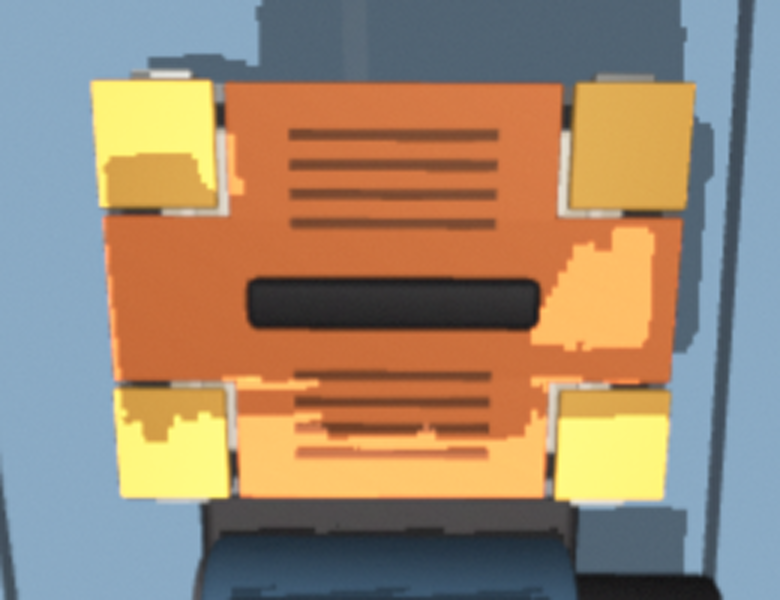

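The picture shows all four squares flush. Their outer corners at crop pixels (91,80), (696,83), (666,500) and (121,498) match the "down" projection to about 1 px and not the "up" one. The arm is well clear, so I'll hand in.

```bash
python3 -c "
from h import *
robot.hand_in()"
```

```text
the job is handed in; nothing more can be done
```

The orange cover is back on the housing with all four corners clicked down, and I handed the job in at about 19.2 s of the 53 s limit. The hand-in reports no verdict.

- **Seating:** I gripped the cover by its bar and lowered it into the housing with no contact until the plate met the rim. That happened at the expected height (fingertips at z = 0.0665 m, about 8 N).
- **Corners:** I pressed corners a, b, c and d in turn with closed fingers, down to about z = 0.0615 m each. The force at full depth was 5 to 9 N.
- **Final check:** The last wrist picture shows the cover square on the housing and all four corners down. Their outlines match the pressed-down position to about 1 px. Clip a matched least well, about 1 px off sideways, but its row position and size agreed with fully down.
- **Clearance:** The arm was clear of everything at about 0.21 m when I handed in. It never came near the paint tin or the glue bottle, but I did not photograph them again at the end.

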